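Fit the axle of the honing wheel

ROBOT

A 6-joint arm with a two-finger parallel gripper is mounted at the origin on the work surface. World frame = base frame: x ahead of the robot, y to its left, z up, the work surface at z = 0. Lengths are in m, angles in rad, forces in N, time in s.
With the tool pointing down it reaches from about 0.275 to 0.825 m from the base axis. Payload 4.9 kg.
Tool frame: the origin (TCP) lies at the very end of the fingers, on their centre line; the grasp point (between the pads) lies 19 mm behind it; z points along the fingers, y is the line along which they close (so a half turn about z gives the same grasp; the last joint's range is limited). The gripper opens to 85 mm and grips with 20 to 120 N. Pads are 22 mm wide; open, the fingers measure 114 mm over their backs; the gripper's body (76 mm by 85 mm) begins 54 mm behind the grasp point. The pads swing forward as they close: fully open they stand 13 mm farther back than shut.
Start: joints at [1.151, 0.326, -0.193, 1.052, 0, 1.437], TCP at [0.155, 0.528, 0.231] pointing down, gripper open.
Joint ranges: [-2.65, 2.65], [-0.97, 1.79], [-1.3, 1.35], [-1.93, 2.1], [-1.47, 1.37], [-3.14, 3.14]. Speed limits (rad/s): [2.57, 2.57, 3.14, 3.14, 3.14, 3.14].

INTERFACE

Orientations are given as a unit quaternion [w, x, y, z].
In Python, from plant import observe, viewer, ctrl gives the robot as it stands.
- The arm moves only by the tool apply_moves, never from a script. Its argument "steps" is a list of rows, each an object with "delta_rot": the turn, a rotation vector about the tool's x, y, z in rad, a list of three; "offset": the shift along the tool's x, y, z in m, a list of three; "claw": the closure, from -1 (fully open) to 1 (shut), so that 0 is half open. In form: [{"delta_rot": [rx, ry, rz], "offset": [dx, dy, dz], "claw": claw}, ...]. A call has 1 to 12 rows; each row shifts and turns the commanded pose from where the row before left it, along the tool's axes as they then stand; what a row does not reach is not made up. A row lasts 1/8 s, in which the tool goes at most 62.5 mm and 10.7 degrees, less where a joint would pass 70% of its speed; a pose out of reach is approached as far as the arm can. A call with a gripper value outside its range is refused whole. The fingers move at their own pace and stop on an object; "force" is the grip in N (left out, the last holds). Time passes only in rows, so rows that do not move let the fingers close. It gives the time, the measured TCP pose, the force, the opening and the grip force at its end, in the units of the state.
- observe(): the state, without advancing time (a new reading comes with each control period).
- viewer.grab_frame(name): name is "scene" or "side" or "wrist"; returns the picture (420x560x3 uint8, red, green, blue); there is no depth.
- viewer.camera_model(name): a dict with "fx", "fy", "cx", "cy" (pixels), "k1" (the pictures are not rectified: a ray, as slopes to the right and down, at radius r is drawn at 1 + k1 r^2 times it, then the intrinsics apply), "rvec" (rotation vector, rad) and "tvec" (3), from world to camera coordinates, as OpenCV has them. Camera axes: x right, y down, z forward; pixel columns grow to the right and rows downward; lengths in m; the calibration is good to about 2 mm. A picture is of the moment at which its call begins: read the wrist's pose just before it. camera_model takes no time and is no camera call; for the wrist camera it gives the pose at the moment of the call.
- ctrl.sign_off(): hands the job in; it is judged then, once.
The state is a dict: "time": time; "qpos": joint angles; "qvel": joint speeds; "effort": joint torques, N m; "position": TCP position; "ee_rot": TCP orientation; "force": force on the tool from outside, world axes, zero at the start; "moment": the same for the moment, N m; "gripper_width": finger opening in m; "gripper_force": force on a finger pad.
Only numpy, scipy, OpenCV 4.12 (cv2) and the standard library are available. Lean on these libraries where they do the work, as an engineer would, in place of code of your own. Each camera call takes 0.05 s, during which the arm holds its last target. There are 200 camera calls.

TASK

Take the axle from its wooden rest by the handle and slide it, nose first, through the near bearing block, the honing wheel and the far block, feeling for the bore because the carriage may stand off to one side. Press it home until its collar bears firmly on the near block, but gently: never ram or force the axle against the stand. Then let go and leave it there, with the other tools undisturbed.

Things in the scene. Friction and masses are not known exactly. Their poses are not given: they have to be found in the camera images.
- axle_grip (a point): Centre of the square pale-wood handle (45 long x 18 x 18 mm) of the loose steel axle, to be taken from above across its 18 mm width, whose sides stand upright in the rest. x runs along the axle from handle to nose, z up. In front of the handle is a steel collar (22 mm diameter, 6 mm thick), then the shaft.
- axle: The axle. Its origin lies on the axis in the collar's front face (the face towards the nose), 28.5 mm in front of axle_grip; axes as there. From here runs the plain round shaft, 10 mm in diameter and 115 mm long, its last 6 mm tapering to a blunt nose 6 mm across. About 0.1 kg, balanced about 35 mm along the shaft.
- axle_tip (a point): Tip of the axle's nose, on its axis, 115 mm in front of the collar's front face. Axes as axle_grip.
- rest: Fixed low wooden rest, 100 x 60 mm, with two V notches 60 mm apart in which the shaft lies level, axis 45 mm above the table; collar and handle stick out beyond the rest's -x end, with nothing under them. Origin under its centre; x along the axle towards the nose.
- stand: Fixed grey base (150 x 110 x 20 mm) of the honing stand, origin under its centre, z up; x is the way the axle is pushed in. On it an aluminium carriage carries two upright bearing blocks (14 mm thick along x, 50 mm wide, tops 85 mm above the table; entry faces at x = -45 and +31 mm). The carriage can slide across (y); see stand_mouth.
- stand_mouth (a point): Point in the near block's entry face, 62 mm above the table, over the middle of the base (stand x = -45, y = 0). The level bores (13 mm in the blocks) lie at this height but anywhere from y = -12 to +12 mm, NOT reported: look, or feel with the nose. A nose within 3 mm of the bore's centre enters and draws the carriage (2 N friction) into line; else it meets the flat face. Axes as stand.
- wheel_mid (a point): Point over the base's middle at bore height (stand x = 0, y = 0, 62 mm up), not following the carriage. About here, between the blocks on the carriage, sits the brown honing wheel, 60 mm diameter, 24 mm thick (x = -12 to +12 mm), bore 15 mm; it may be up to 1.5 mm out of line with the blocks and is nudged into line by the nose. Axes as stand.
- chisel_a_mid (a point): Bystander: loose carving chisel lying down, pale handle 120 mm, blade 95 mm; point at the ferrule, 14 mm up. Not to be disturbed.
- chisel_b_mid (a point): Bystander: loose carving chisel lying down, dark handle 120 mm, blade 105 mm; point at the ferrule, 14 mm up. Not to be disturbed.
- chisel_c_mid (a point): Bystander: loose broad carving chisel lying down, brown handle 120 mm, blade 90 mm; point at the ferrule, 14 mm up. Not to be disturbed.
- whetstone_mid (a point): Bystander: loose grey whetstone 55 x 170 x 22 mm, its centre. Not to be disturbed.
- plaque_mid (a point): Bystander: loose dark wooden blank 90 x 150 x 16 mm, its centre. Not to be disturbed.
- oil_jar_mid (a point): Bystander: closed amber jar, 52 mm diameter, 75 mm tall, its centre. Not to be disturbed.
- mallet_mid (a point): Bystander: carver's round mallet lying down, head 68 mm diameter, whole 220 mm long; point where the handle meets the head. Not to be disturbed.
Mind the look-alikes: they are no part of the job. Of the things that look like the stand, take the one that is farthest to the robot's right at the start.

How it is judged:
On the way, in this order (a step that is already met when the one before it is completed fails the run):
1. the nose has entered the near bearing block (x of axle_tip in the frame of stand_mouth above 0.008 m and y of axle_tip in the frame of stand_mouth between -0.015 and 0.015 m and z of axle_tip in the frame of stand_mouth between -0.004 and 0.004 m), for 0.1 s.
2. the axle is through all three bores and its collar is pressed on the near block with more than 4 N (x of axle in the frame of stand_mouth above -0.002 m and contact force between axle and stand above 4 N and y of axle_tip in the frame of stand_mouth between -0.015 and 0.015 m and z of axle_tip in the frame of stand_mouth between -0.005 and 0.005 m), for 0.1 s.
At the end, for the whole second after the job is handed in: The axle lies at rest through both bearing blocks and the wheel, parallel to the bores within 4 degrees, its collar's front face within 2 mm of the near block's entry face, and is let go (x of axle in the frame of stand_mouth above -0.002 m and angle between the x axis of axle and the x axis of stand, either way round below 0.07 rad and y of axle_tip in the frame of stand_mouth between -0.015 and 0.015 m and z of axle_tip in the frame of stand_mouth between -0.005 and 0.005 m and y of axle in the frame of stand_mouth between -0.015 and 0.015 m and z of axle in the frame of stand_mouth between -0.005 and 0.005 m and linear speed of axle below 0.01 m/s); the robot touches nothing.
It fails at once if the axle is forced against the stand with more than 25 N (contact force between axle and stand above 25 N).
It fails at once if another tool is moved more than 30 mm (distance of any of chisel_a_mid, chisel_b_mid, chisel_c_mid, whetstone_mid, plaque_mid, oil_jar_mid, mallet_mid from where it was at the start of the episode above 0.03 m).
It also fails if it takes over 64 s, if anything falls off the work surface, if the arm or the gripper's body presses on something with over 40 N, if the wrist force passes 120 N, or if a joint passes its speed limit or range.

## Working session

There is one attempt and no reset: what is moved stays moved. The work goes in short steps, Python scripts to look and compute and a tool call to move; the robot and the scene stay as the last step left them, time stands still between calls to the robot, and variables do not carry over. Pictures are saved under pics/ and viewed, at most 10 in all, crops included, and the job is handed in when it is done.

Besides the shell and the picture viewer there is one more tool, called after "Request:" by a JSON object that holds its "method" and its "body", one argument or row to a line. apply_moves: Moves the arm, as the interface text tells. Its arguments: {"type":"object","properties":{"steps":{"type":"array"},"force":{"type":"number"}},"required":["steps"]}

```bash
mkdir -p pics; ls; cat > h.py <<'E'
import numpy as np, cv2
from plant import observe, viewer, ctrl
def cam(n):
    m=viewer.camera_model(n); R=cv2.Rodrigues(np.array(m["rvec"],float))[0]; return m,R,np.array(m["tvec"],float)
def ray(c,u,v):
    m,R,t=c; xd,yd=(u-m["cx"])/m["fx"],(v-m["cy"])/m["fy"]; x,y=xd,yd
    for _ in range(20):
        s=1+m["k1"]*(x*x+y*y); x,y=xd/s,yd/s
    return -R.T@t, R.T@np.array([x,y,1.])
def onz(c,u,v,z):
    o,d=ray(c,u,v); return o+d*(z-o[2])/d[2]
def proj(c,p):
    m,R,t=c; q=R@np.array(p,float)+t; x,y=q[0]/q[2],q[1]/q[2]; s=1+m["k1"]*(x*x+y*y)
    return np.array([m["fx"]*x*s+m["cx"],m["fy"]*y*s+m["cy"]])
def tri(c1,p1,c2,p2):
    o1,d1=ray(c1,*p1);o2,d2=ray(c2,*p2)
    s=np.linalg.lstsq(np.c_[d1,-d2],o2-o1,rcond=None)[0]; a=o1+d1*s[0];b=o2+d2*s[1]
    return (a+b)/2,np.linalg.norm(a-b)
def grab(n,f):
    c=cam(n); im=cv2.cvtColor(np.asarray(viewer.grab_frame(n)),cv2.COLOR_RGB2BGR); cv2.imwrite(f,im); return c,im
E
python3 - <<'E'
from h import *
for n in("scene","side"):
    c,im=grab(n,f"pics/{n}0.png"); print(n,-c[1].T@c[2],c[1][2],c[0]["fx"])
    cv2.imwrite(f"pics/{n}0b.png",cv2.resize(im,(800,600),interpolation=cv2.INTER_CUBIC))
c,im=grab("wrist","pics/w0.png");print(-c[1].T@c[2],c[1]); print(observe())
E
```

```text
pics
scene [ 1.2066677  -0.09924958  1.11513594] [-0.55953733  0.06091742 -0.82656339] 418.2441905109484
side [ 0.24219207 -0.69325485  0.87711298] [ 0.2371422   0.6372132  -0.73329593] 475.238597628018
[0.08233479 0.54847079 0.37303395] [[ 0.28041806  0.95987705 -0.00132791]
 [ 0.91671681 -0.26739856  0.29686412]
 [ 0.28459798 -0.08446338 -0.95491881]]
{'time': 0.15, 'qpos': array([ 1.15080079e+00,  3.26784676e-01, -1.93336240e-01,  1.05199640e+00,
        3.02878673e-05,  1.43661830e+00]), 'qvel': array([-0.00251443, -0.00180301,  0.0029679 ,  0.00175315, -0.00077563,
       -0.00077525]), 'effort': array([ 3.98718703e-04, -4.43703818e+01,  2.62664348e+01,  1.05398617e-02,
       -1.64294497e-04,  4.11941244e-06]), 'position': array([0.15485957, 0.52730025, 0.23068251]), 'ee_rot': array([-1.95248326e-04,  1.42422796e-01,  9.89805693e-01, -6.31160498e-04]), 'force': array([ 0.09765258, -0.16795543, -0.23114823]), 'moment': array([-0.00218302, -0.05514955,  0.03064284]), 'gripper_force': 0.0, 'gripper_width': 0.08538241229115326}
```

View pics/scene0b.png

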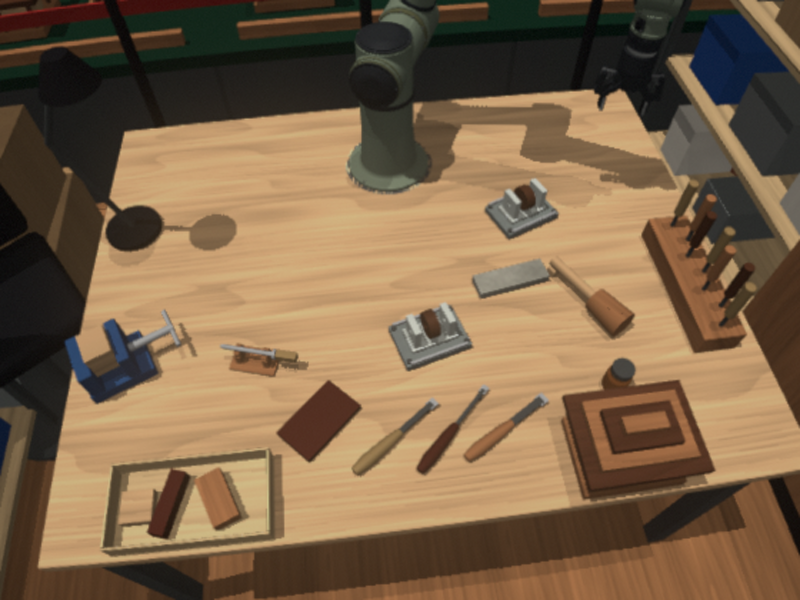

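View pics/side0b.png

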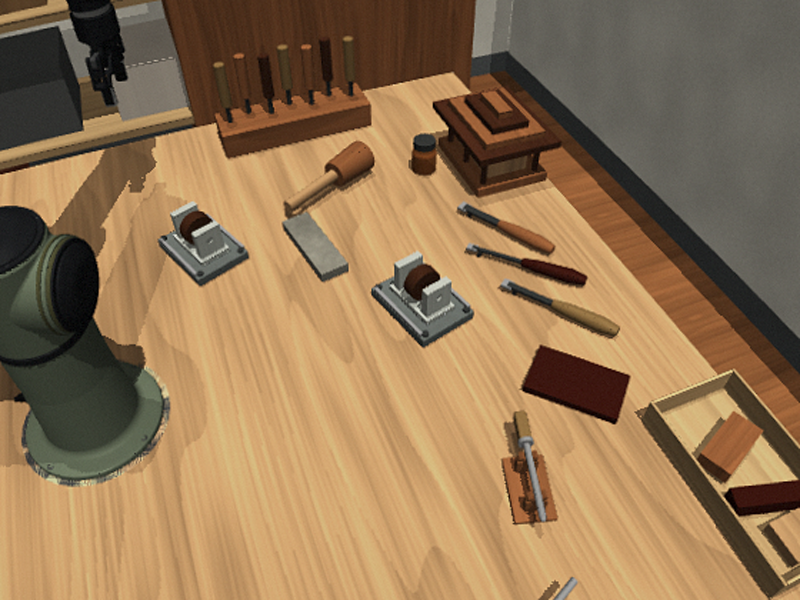

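Scene (800 px scale): the axle on its rest is at (262,355), with its handle to image-right, which is +y. The two stands are at (430,335) and (522,207), and the robot's right is image-left, so the target is (430,335). Next I'll measure rough positions from both views.

```bash
python3 - <<'E'
from h import *
a=cam("scene");b=cam("side");k=.7
P={"handle_end":((297,357),(519,414)),"collar":((274,352),(525,441)),"tip":((222,347),(543,519)),
"stdblkR_top":((446,312),(409,258)),"stdblkL_top":((412,324),(436,285)),"wheel top":((430,311),(420,268))}
for n,(p,q) in P.items():
    print(n,*np.round(tri(a,np.array(p)*k,b,np.array(q)*k),3))
for n,p,z in [("sA",(390,337),.02),("sB",(451,306),.02),("sC",(470,342),.02),("sD",(408,364),.02)]:
    print(n,onz(a,p[0]*k,p[1]*k,z).round(3))
for n,p,z in [("plaque",(320,420),.01),("chisA",(408,432),.014),("stone",(512,278),.02),("mallet",(590,290),.03),("otherstand",(522,207),.03)]:
    print(n,onz(a,p[0]*k,p[1]*k,z).round(3))
im=cv2.imread("pics/scene0.png")[205:265,262:338]; im2=cv2.imread("pics/side0.png")[170:245,255:335]
r=[cv2.resize(i,(400,400),interpolation=cv2.INTER_CUBIC) for i in(im,im2)]
cv2.imwrite("pics/z1.png",np.hstack(r))
E
```

```text
Traceback (most recent call last):
ValueError: setting an array element with a sequence. The requested array has an inhomogeneous shape after 1 dimensions. The detected shape was (2,) + inhomogeneous part.
```

```bash
python3 - <<'E'
from h import *
a=cam("scene");b=cam("side");k=.7
P={"handle_end":((297,357),(519,414)),"collar":((274,352),(525,441)),"tip":((222,347),(543,519)),
"stdblkR_top":((446,312),(409,258)),"stdblkL_top":((412,324),(436,285)),"wheel top":((430,311),(420,268))}
for n,(p,q) in P.items():
    x,e=tri(a,np.array(p)*k,b,np.array(q)*k); print(n,x.round(3),round(e,4))
for n,p,z in [("sA",(390,337),.02),("sB",(451,306),.02),("sC",(470,342),.02),("sD",(408,364),.02)]:
    print(n,onz(a,p[0]*k,p[1]*k,z).round(3))
for n,p,z in [("plaque",(320,420),.01),("chisA",(408,432),.014),("stone",(512,278),.02),("mallet",(590,290),.03),("otherstand",(522,207),.03)]:
    print(n,onz(a,p[0]*k,p[1]*k,z).round(3))
im=cv2.imread("pics/scene0.png")[205:265,262:338]; im2=cv2.imread("pics/side0.png")[170:245,255:335]
r=[cv2.resize(i,(400,400),interpolation=cv2.INTER_CUBIC) for i in(im,im2)]
cv2.imwrite("pics/z1.png",np.hstack(r))
E
```

```text
handle_end [ 0.593 -0.252  0.047] 0.0073
collar [ 0.578 -0.298  0.052] 0.0062
tip [ 0.547 -0.408  0.045] 0.0045
stdblkR_top [0.55  0.062 0.091] 0.0037
stdblkL_top [ 0.568 -0.01   0.089] 0.0026
wheel top [0.553 0.026 0.102] 0.009
sA [ 0.551 -0.054  0.02 ]
sB [0.489 0.088 0.02 ]
sC [0.585 0.113 0.02 ]
sD [ 0.621 -0.024  0.02 ]
plaque [ 0.718 -0.213  0.01 ]
chisA [ 0.766 -0.043  0.014]
stone [0.431 0.239 0.02 ]
mallet [0.493 0.403 0.03 ]
otherstand [0.227 0.311 0.03 ]
```

View pics/z1.png

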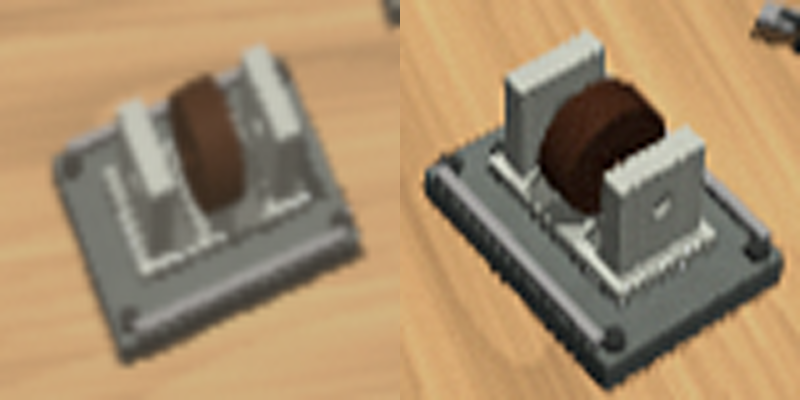

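Both stand ends look the same. The small bore shows in the nearer side-view block, at about (660,208) in the crop. I'll push the axle roughly along -y, which needs the least turning. Now moving above the axle.

Request:
{"method": "apply_moves", "body": {
  "steps": [
    {"delta_rot": [0, 0, 0], "offset": [-0.0395, -0.0405, 0], "claw": -1},
    {"delta_rot": [0, 0, 0], "offset": [-0.0395, -0.0405, 0], "claw": -1},
    {"delta_rot": [0, 0, 0], "offset": [-0.0395, -0.0405, 0], "claw": -1},
    {"delta_rot": [0, 0, 0], "offset": [-0.0395, -0.0405, 0], "claw": -1},
    {"delta_rot": [0, 0, 0], "offset": [-0.0395, -0.0405, 0], "claw": -1},
    {"delta_rot": [0, 0, 0], "offset": [-0.0395, -0.0405, 0], "claw": -1},
    {"delta_rot": [0, 0, 0], "offset": [-0.0395, -0.0405, 0], "claw": -1},
    {"delta_rot": [0, 0, 0], "offset": [-0.0395, -0.0405, 0], "claw": -1},
    {"delta_rot": [0, 0, 0], "offset": [-0.0395, -0.0405, 0], "claw": -1},
    {"delta_rot": [0, 0, 0], "offset": [-0.0395, -0.0405, 0], "claw": -1},
    {"delta_rot": [0, 0, 0], "offset": [-0.0395, -0.0405, 0], "claw": -1},
    {"delta_rot": [0, 0, 0], "offset": [-0.0395, -0.0405, 0], "claw": -1}
  ],
  "force": 100
}}

```text
time: 1.65
position: [0.4733, -0.074, 0.2312]
ee_rot: [0.0, 0.143, 0.99, 0.0]
force: [0.8, 0.2, -0.5]
gripper_width: 0.0853
gripper_force: 0.0
```

Request:
{"method": "apply_moves", "body": {
  "steps": [
    {"delta_rot": [0, 0, 0], "offset": [-0.0395, -0.0405, 0], "claw": -1},
    {"delta_rot": [0, 0, 0], "offset": [-0.0395, -0.0405, 0], "claw": -1},
    {"delta_rot": [0, 0, 0], "offset": [-0.0395, -0.0405, 0], "claw": -1},
    {"delta_rot": [0, 0, 0.174], "offset": [0, 0, 0], "claw": -1},
    {"delta_rot": [0, 0, 0.174], "offset": [0, 0, 0], "claw": -1},
    {"delta_rot": [0, 0, 0.174], "offset": [0, 0, 0], "claw": -1},
    {"delta_rot": [0, 0, 0.174], "offset": [0, 0, 0], "claw": -1},
    {"delta_rot": [0, 0, 0.174], "offset": [0, 0, 0], "claw": -1},
    {"delta_rot": [0, 0, 0.174], "offset": [0, 0, 0], "claw": -1},
    {"delta_rot": [0, 0, 0.174], "offset": [0, 0, 0], "claw": -1},
    {"delta_rot": [0, 0, 0.174], "offset": [0, 0, 0], "claw": -1},
    {"delta_rot": [0, 0, 0.174], "offset": [0, 0, 0], "claw": -1}
  ]
}}

```text
time: 3.15
position: [0.552, -0.2221, 0.2308]
ee_rot: [-0.0, 0.801, 0.599, -0.0]
force: [-0.7, 0.3, -0.3]
gripper_width: 0.0855
gripper_force: 0.0
```

```bash
python3 - <<'E'
from h import *
s=observe();print(s['time'],s['position'],s['ee_rot'],s['qpos'])
c,im=grab("wrist","pics/w1.png")
np.save("w1cam.npy",np.hstack([c[1],c[2][:,None]]))
for n,p in dict(handle=(.585,-.275,.045),tip=(.547,-.408,.045)).items(): print(n,proj(c,p))
E
```

```text
3.15 [ 0.55200191 -0.22205411  0.23084961] [-3.98533391e-04  8.00879583e-01  5.98825262e-01 -2.01604784e-04] [-5.06458111e-01  4.10860599e-01 -6.81463708e-02  1.09268166e+00
 -4.10975484e-05  1.35106742e+00]
handle [328.4348259 224.2270311]
tip [324.09369806 336.98754691]
```

View pics/w1.png

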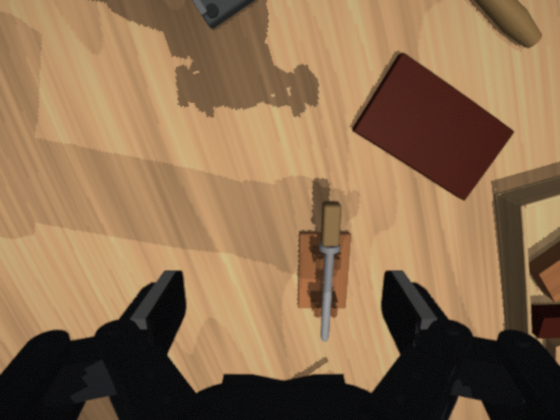

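The wrist view shows the handle at (331,203)–(330,246), the collar near (329,250) and the tip at (325,338). I'll fit the axis and work out the descent.

```bash
cat >> h.py <<'E'
def tool(s):
    from scipy.spatial.transform import Rotation as Ro
    w,x,y,z=s['ee_rot']; return Ro.from_quat([x,y,z,w])
E
python3 - <<'E'
from h import *
s=observe();c=cam("wrist")
im=cv2.imread("pics/w1.png")
hsv=cv2.cvtColor(im,cv2.COLOR_BGR2HSV)
for v in(210,225,240,250,260,275,290,305,320,332,336,340): print(v,[tuple(int(q) for q in hsv[v,u]) for u in range(314,346,3)])
h0=onz(c,331,203,.054);h1=onz(c,330,246,.054);t=onz(c,325,338,.045);co=onz(c,329,250,.05)
print(h0,h1,co,t); 
d=(t-h0)[:2];d/=np.linalg.norm(d);print("dir",d,np.degrees(np.arctan2(d[1],d[0])))
R=tool(s).as_matrix();print(R)
# triangulate against the scene view
b=cam("scene"); a2=cam("side")
for n,pw,ps,pd in [("tip",(325,338),(222,347),(543,519)),("hend",(331,203),(297,357),(519,414))]:
    print(n,tri(c,pw,b,np.array(ps)*.7),tri(c,pw,a2,np.array(pd)*.7))
E
```

```text
210 [(15, 114, 105), (15, 116, 103), (15, 112, 96), (17, 129, 71), (17, 118, 132), (18, 118, 140), (17, 120, 140), (17, 120, 140), (17, 120, 138), (16, 118, 145), (15, 113, 162)]
225 [(15, 115, 157), (15, 115, 104), (16, 118, 97), (17, 130, 86), (18, 120, 136), (18, 120, 138), (17, 118, 138), (18, 122, 138), (17, 121, 131), (15, 115, 167), (15, 114, 172)]
240 [(13, 147, 78), (13, 156, 75), (13, 148, 67), (17, 125, 104), (18, 120, 138), (18, 120, 138), (17, 120, 138), (18, 120, 138), (17, 125, 124), (12, 153, 135), (12, 149, 151)]
250 [(13, 154, 58), (11, 145, 60), (9, 23, 78), (0, 5, 111), (165, 4, 124), (165, 4, 138), (0, 4, 142), (0, 2, 133), (0, 9, 112), (12, 146, 148), (12, 150, 156)]
260 [(13, 153, 80), (12, 154, 106), (12, 153, 107), (12, 138, 100), (0, 2, 104), (0, 2, 137), (8, 8, 125), (12, 149, 106), (12, 149, 111), (12, 151, 144), (12, 153, 157)]
275 [(12, 151, 142), (12, 158, 76), (13, 157, 73), (8, 65, 74), (0, 2, 117), (0, 4, 137), (9, 57, 117), (12, 152, 136), (12, 150, 162), (12, 150, 160), (12, 149, 157)]
290 [(12, 155, 87), (13, 153, 85), (13, 157, 70), (10, 19, 81),
[... 972 characters left out ...]
 201)]
[ 0.59235765 -0.25108127  0.054     ] [ 0.58029401 -0.29492579  0.054     ] [ 0.57828714 -0.30079959  0.05      ] [ 0.5470236 -0.4096768  0.045    ]
dir [-0.27483906 -0.96149025] -105.95242336714146
[[ 2.86138344e-01  9.58188019e-01 -7.54059118e-04]
 [ 9.58188301e-01 -2.86138111e-01  4.02949017e-04]
 [ 1.70335869e-04 -8.37829789e-04 -9.99999635e-01]]
tip (array([ 0.54801306, -0.40522345,  0.04929385]), np.float64(0.0020309586333436976)) (array([ 0.5476316, -0.4096181,  0.0454988]), np.float64(0.0012725491532060453))
hend (array([ 0.59284407, -0.25019289,  0.05193847]), np.float64(0.0030447485157796645)) (array([ 0.59398595, -0.2544694 ,  0.04506028]), np.float64(0.002451126307665116))
```

Request:
{"method": "apply_moves", "body": {
  "steps": [
    {"delta_rot": [0, 0, -0.012], "offset": [-0.0098, 0.0119, 0.03], "claw": -1},
    {"delta_rot": [0, 0, 0], "offset": [-0.0098, 0.0119, 0.03], "claw": -1},
    {"delta_rot": [0, 0, 0], "offset": [-0.0098, 0.0119, 0.03], "claw": -1},
    {"delta_rot": [0, 0, 0], "offset": [-0.0098, 0.0119, 0.03], "claw": -1},
    {"delta_rot": [0, 0, 0], "offset": [0, 0, 0], "claw": -1}
  ]
}}

```text
time: 3.82
position: [0.5859, -0.2723, 0.1082]
ee_rot: [-0.002, 0.795, 0.606, -0.001]
force: [-0.1, -0.2, 0.2]
gripper_width: 0.0852
gripper_force: 0.0
```

```bash
python3 - <<'E'
from h import *
s=observe();print(s['time'],s['position'],tool(s).as_matrix()[:,0])
c,im=grab("wrist","pics/w2.png")
hsv=cv2.cvtColor(im,cv2.COLOR_BGR2HSV)
m=((hsv[...,1]<50)&(hsv[...,2]>85)).astype(np.uint8)
hm=((abs(hsv[...,0].astype(int)-17)<=2)&(hsv[...,1]>110)&(abs(hsv[...,2].astype(int)-137)<12)).astype(np.uint8)
for k,mm in(("steel",m),("wood",hm)):
    mm[:, :200]=0; mm[:,460:]=0
    n,l,st,ce=cv2.connectedComponentsWithStats(mm)
    for i in range(1,n):
        if st[i,4]>120: print(k,st[i],ce[i])
print(proj(c,(.5863,-.273,.054)),proj(c,(.547,-.4095,.045)))
E
```

```text
3.825 [ 0.58592049 -0.27230986  0.10824518] [0.26483855 0.9642917  0.00143814]
steel [ 270  266   32  114 1618] [283.54635352 317.63597033]
wood [  200     0   158   173 14521] [257.78871979  94.1348392 ]
wood [322   0  49  82 345] [346.86376812  40.55942029]
wood [265 161  28  50 667] [277.1814093 177.2173913]
wood [274 202  27  64 730] [284.01917808 237.87260274]
[283.8286835  233.55519505] [281.23209655 398.36742656]
```

View pics/w2.png

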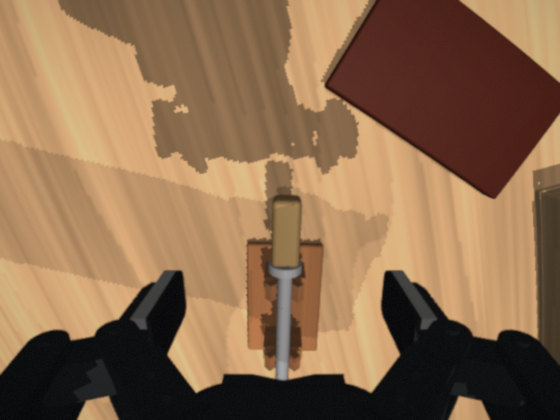

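The view shows the handle top centred near (286.5,234), about 1.5 mm off the gripper's centre column, and the side-view triangulation put the axis at 45 mm. I'll descend, close and lift.

Request:
{"method": "apply_moves", "body": {
  "steps": [
    {"delta_rot": [0, 0, 0], "offset": [0, 0.0015, 0.0205], "claw": -1},
    {"delta_rot": [0, 0, 0], "offset": [0, 0, 0.0205], "claw": -1},
    {"delta_rot": [0, 0, 0], "offset": [0, 0, 0.0205], "claw": -1},
    {"delta_rot": [0, 0, 0], "offset": [0, 0, 0.0205], "claw": -1},
    {"delta_rot": [0, 0, 0], "offset": [0, 0, 0], "claw": -0.5},
    {"delta_rot": [0, 0, 0], "offset": [0, 0, 0], "claw": 0},
    {"delta_rot": [0, 0, 0], "offset": [0, 0, 0], "claw": 0.5},
    {"delta_rot": [0, 0, 0], "offset": [0, 0, 0], "claw": 1},
    {"delta_rot": [0, 0, 0], "offset": [0, 0, 0], "claw": 1},
    {"delta_rot": [0, 0, 0], "offset": [0, 0, 0], "claw": 1},
    {"delta_rot": [0, 0, 0], "offset": [0, 0, 0], "claw": 1}
  ],
  "force": 100
}}

```text
time: 5.25
position: [0.588, -0.273, 0.0301]
ee_rot: [-0.001, 0.796, 0.606, -0.001]
force: [-4.1, 1.0, 5.6]
gripper_width: 0.0163
gripper_force: 96.2
```

```bash
python3 - <<'E'
from h import *
s=observe();print(s)
c=cam("scene");b=cam("side")
# stand fit: dark grey base corners via mask in the side and scene view
for n in("scene","side"):
    im=cv2.imread(f"pics/{n}0.png");hsv=cv2.cvtColor(im,cv2.COLOR_BGR2HSV)
    m=(hsv[...,1]<60).astype(np.uint8)
    m=cv2.morphologyEx(m,cv2.MORPH_CLOSE,np.ones((9,9)))
    k,l,st,ce=cv2.connectedComponentsWithStats(m)
    u,v=((430,335) if n=="scene" else (422,300)); i=l[int(v*.7)+8,int(u*.7)-10]
    print(n,st[i]); q=cv2.approxPolyDP(max(cv2.findContours((l==i).astype(np.uint8),0,2)[0],key=cv2.contourArea),4,True);print(q[:,0].tolist())
E
```

```text
{'time': 5.25, 'qpos': array([-5.47934084e-01,  6.86924346e-01, -1.48735667e-01,  7.36629813e-01,
       -1.05930676e-03,  1.29242503e+00]), 'qvel': array([-0.00055521, -0.00216894, -0.00227602,  0.00079689, -0.00155091,
       -0.00150668]), 'effort': array([  0.23491175, -55.10450363,  23.04769635,  -1.75105222,
         0.39472033,  -0.20021332]), 'position': array([ 0.58797495, -0.27297527,  0.03011188]), 'ee_rot': array([-5.02967639e-04,  7.95709813e-01,  6.05677353e-01, -7.64977600e-04]), 'force': array([-4.10011088,  0.98118854,  5.60244221]), 'moment': array([ 0.1159798 ,  0.90946093, -0.17139222]), 'gripper_force': 96.1610734462738, 'gripper_width': 0.01629286442123429}
scene [ 272  212   58   47 1459]
[[312, 212], [303, 216], [307, 235], [297, 233], [293, 220], [272, 229], [285, 258], [329, 241]]
side [ 260  176   71   67 2197]
[[291, 176], [277, 183], [276, 193], [260, 205], [296, 242], [330, 217], [312, 194], [294, 206], [283, 203], [284, 192], [296, 184]]
```

Gripped: 96 N on the pads. Lift, then carry to the +y side of the stand.

Request:
{"method": "apply_moves", "body": {
  "steps": [
    {"delta_rot": [0, 0, 0], "offset": [0, 0, -0.01], "claw": 1},
    {"delta_rot": [0, 0, 0], "offset": [0, 0, -0.02], "claw": 1},
    {"delta_rot": [0, 0, 0], "offset": [0, 0, -0.035], "claw": 1},
    {"delta_rot": [0, 0, 0], "offset": [0, 0, -0.035], "claw": 1},
    {"delta_rot": [0, 0, 0], "offset": [0, 0, -0.035], "claw": 1},
    {"delta_rot": [0, 0, 0], "offset": [0, 0, -0.03], "claw": 1},
    {"delta_rot": [0, 0, -0.11], "offset": [0, 0, 0], "claw": 1},
    {"delta_rot": [0, 0, -0.11], "offset": [0, 0, 0], "claw": 1},
    {"delta_rot": [0, 0, -0.11], "offset": [0, 0, 0], "claw": 1},
    {"delta_rot": [0, 0, -0.11], "offset": [0, 0, 0], "claw": 1},
    {"delta_rot": [0, 0, -0.11], "offset": [0, 0, 0], "claw": 1}
  ]
}}

```text
time: 6.62
position: [0.5893, -0.2731, 0.1949]
ee_rot: [0.0, 0.6, 0.8, 0.0]
force: [-0.1, -0.8, -1.0]
gripper_width: 0.0164
gripper_force: 96.5
```

```bash
python3 - <<'E'
from h import *
s=observe();R=tool(s).as_matrix();print(s['time'],s['position'],s['force'],s['gripper_width'],R,s['qpos'])
print("tool delta to approach",R.T@(np.array([.49,.25,.195])-s['position']))
E
```

```text
6.625 [ 0.58927477 -0.27313846  0.19494791] [-0.08204847 -0.79133963 -0.99901078] 0.01641675499670305 [[-2.80993269e-01  9.59709321e-01  8.95565460e-04]
 [ 9.59709657e-01  2.80993508e-01 -1.50556103e-04]
 [-3.96138175e-04  8.17177569e-04 -9.99999588e-01]] [-5.47757995e-01  5.34270191e-01  3.69285893e-02  1.07261178e+00
  3.37858830e-04  7.38209368e-01]
tool delta to approach [ 5.29956554e-01  5.17236307e-02 -2.19759633e-04]
```

Request:
{"method": "apply_moves", "body": {
  "steps": [
    {"delta_rot": [0, 0, 0], "offset": [0.03, 0.0045, 0], "claw": 1},
    {"delta_rot": [0, 0, 0], "offset": [0.05, 0.0045, 0], "claw": 1},
    {"delta_rot": [0, 0, 0], "offset": [0.05, 0.0045, 0], "claw": 1},
    {"delta_rot": [0, 0, 0], "offset": [0.05, 0.0045, 0], "claw": 1},
    {"delta_rot": [0, 0, 0], "offset": [0.05, 0.0045, 0], "claw": 1},
    {"delta_rot": [0, 0, 0], "offset": [0.05, 0.0045, 0], "claw": 1},
    {"delta_rot": [0, 0, 0], "offset": [0.05, 0.0045, 0], "claw": 1},
    {"delta_rot": [0, 0, 0], "offset": [0.05, 0.0045, 0], "claw": 1},
    {"delta_rot": [0, 0, 0], "offset": [0.05, 0.0045, 0], "claw": 1},
    {"delta_rot": [0, 0, 0], "offset": [0.05, 0.0045, 0], "claw": 1},
    {"delta_rot": [0, 0, 0], "offset": [0.05, 0.0045, 0], "claw": 1},
    {"delta_rot": [0, 0, 0], "offset": [0, 0, 0], "claw": 1}
  ]
}}

```text
time: 8.12
position: [0.4889, 0.253, 0.195]
ee_rot: [0.0, 0.599, 0.801, 0.001]
force: [-0.4, -0.8, -1.7]
gripper_width: 0.0164
gripper_force: 96.5
```

```bash
python3 - <<'E'
from h import *
s=observe();R=tool(s).as_matrix();print(s['time'],s['position'],R[:,0])
c,im=grab("wrist","pics/w3.png"); np.savez("w3.npz",R=c[1],t=c[2])
print(proj(c,(.5615,.031,.085)),-c[1].T@c[2])
a,i1=grab("side","pics/s3.png"); b,i2=grab("scene","pics/c3.png")
x,y=[int(q) for q in proj(a,(.54,.12,.13))]; u,v=[int(q) for q in proj(b,(.54,.12,.13))]
cr=lambda i,x,y:cv2.resize(i[max(0,y-75):y+75,max(0,x-60):x+60],(480,600),interpolation=cv2.INTER_CUBIC)[:,:400]
print("side crop at",x-60,y-75)
w=cv2.resize(im,(560,420)); cv2.imwrite("pics/z3.png",np.hstack([cv2.copyMakeBorder(w[:,120:520],0,180,0,0,cv2.BORDER_CONSTANT),cr(i1,x,y)]))
E
```

```text
8.125 [0.48894384 0.25303842 0.19498114] [-0.28261902  0.95923171  0.00101112]
[289.18214565 428.93194671] [0.46762483 0.32534636 0.33750834]
side crop at 212 78
```

View pics/z3.png

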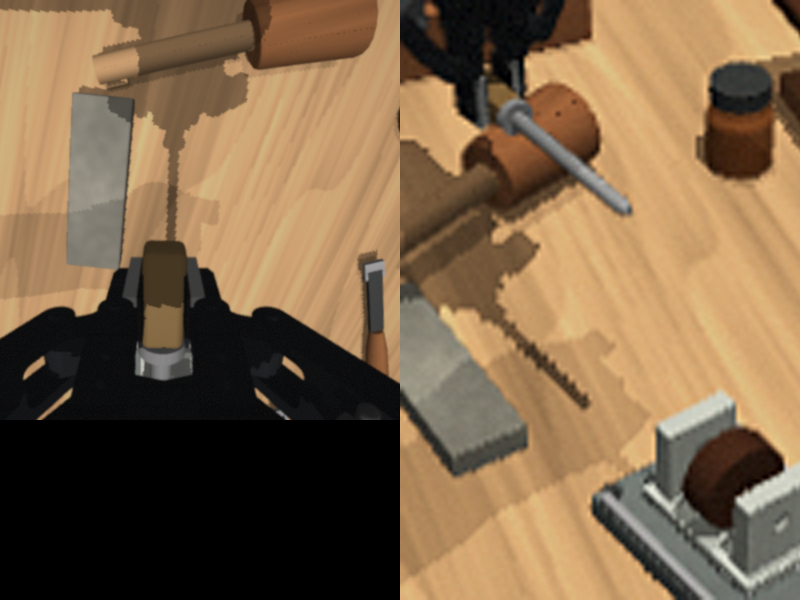

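The wrist camera cannot see the stand past the gripper. I'll hover just beyond the stand so that the camera looks straight down on it.

Request:
{"method": "apply_moves", "body": {
  "steps": [
    {"delta_rot": [0, 0, 0], "offset": [-0.055, 0.001, -0.0075], "claw": 1},
    {"delta_rot": [0, 0, 0], "offset": [-0.055, 0.001, -0.0075], "claw": 1},
    {"delta_rot": [0, 0, 0], "offset": [-0.055, 0.001, -0.0075], "claw": 1},
    {"delta_rot": [0, 0, 0], "offset": [-0.055, 0.001, -0.0075], "claw": 1},
    {"delta_rot": [0, 0, 0], "offset": [-0.055, 0.001, -0.0075], "claw": 1},
    {"delta_rot": [0, 0, 0], "offset": [-0.055, 0.001, -0.0075], "claw": 1},
    {"delta_rot": [0, 0, 0], "offset": [0, 0, 0], "claw": 1}
  ]
}}

```text
time: 9.15
position: [0.5878, -0.0713, 0.2399]
ee_rot: [0.001, 0.604, 0.797, 0.0]
force: [-0.3, 0.4, -2.0]
gripper_width: 0.0161
gripper_force: 96.5
```

```bash
python3 - <<'E'
from h import *
s=observe();R=tool(s).as_matrix();print(s['time'],s['position'],R[:,0])
c,im=grab("wrist","pics/w4.png"); np.savez("w4.npz",R=c[1],t=c[2])
x,y=[int(q) for q in proj(c,(.5615,.031,.05))];print(x,y)
x0=max(0,x-120);y0=max(0,y-90);print("crop",x0,y0)
cv2.imwrite("pics/z4.png",cv2.resize(im[y0:y0+180,x0:x0+240],(800,600),interpolation=cv2.INTER_CUBIC))
E
```

```text
9.15 [ 0.58782378 -0.07128013  0.2398817 ] [-0.26949754  0.96299919 -0.00190888]
285 70
crop 165 0
```

View pics/z4.png

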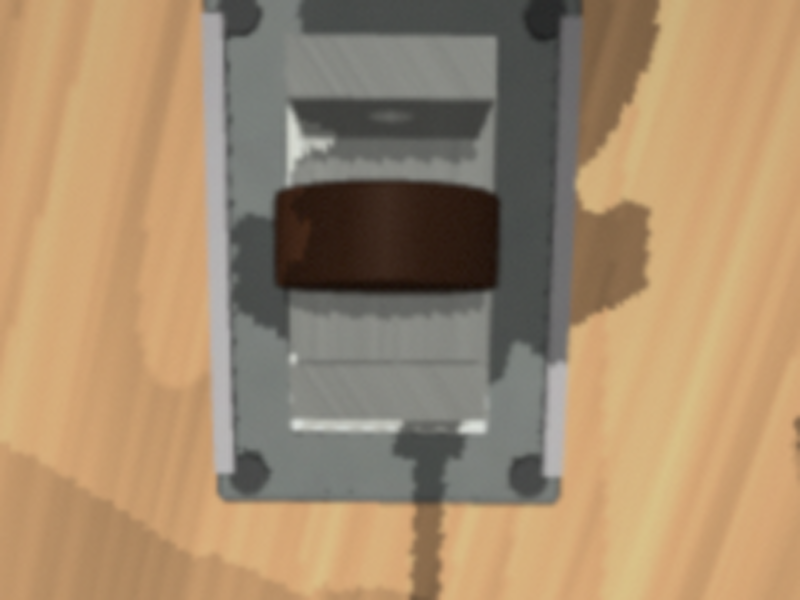

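The crop shows the +y block's top face with corners (287,37), (497,37), (494,100) and (289,100). The −y block's corners are (291,362), (489,362), (487,420) and (289,420). Bolts are at (238,15), (548,15), (248,474) and (530,474). I'll convert these to world points, along with where the tip sits in the tool.

```bash
python3 - <<'E'
from h import *
f=np.load("w4.npz");m=viewer.camera_model("wrist");c=(m,f["R"],f["t"])
g=lambda u,v,z:onz(c,165+(u+.5)/800*240-.5,(v+.5)/600*180-.5,z)
z=.085
A=[g(*p,z) for p in((287,37),(497,37),(494,100),(289,100))];B=[g(*p,z) for p in((291,362),(489,362),(487,420),(289,420))]
dist=lambda p,q:np.linalg.norm(p-q).round(4)
print("widths",dist(A[0],A[1]),dist(A[2],A[3]),dist(B[0],B[1]),dist(B[2],B[3]),"thick",dist(A[0],A[3]),dist(B[1],B[2]))
ca=sum(A)/4;cb=sum(B)/4;print("blocks",ca,cb,dist(ca,cb))
me=(A[0]+A[1])/2;print("entry mid",me)
d=(cb-ca)[:2];d/=np.linalg.norm(d);print("axis",d,np.degrees(np.arctan2(d[1],d[0])))
bo=[g(*p,.021) for p in((238,15),(548,15),(248,474),(530,474))];print("bolts",np.round(bo,4));bc=sum(bo)/4;print("base ctr",bc)
db=((bo[2]+bo[3])-(bo[0]+bo[1]))[:2];db/=np.linalg.norm(db);print("base axis",db,np.degrees(np.arctan2(db[1],db[0])))
e=me[:2]-bc[:2];yv=np.array([-db[1],db[0]]);print("entry in stand",e@db,e@yv,"blockmid",((ca+cb)/2-bc)[:2]@db,((ca+cb)/2-bc)[:2]@yv)
# axle in hand, from side/scene views now
s=observe();R=tool(s).as_matrix()
guess=s['position']+np.array([0,0,.019])
for n in("side","scene"):
    cc,im=grab(n,f"pics/{n}5.png")
    p=[proj(cc,guess-R[:,0]*q) for q in(-.0225,.0255,.0285,.1435)];print(n,np.round(p,1).tolist())
    u,v=p[3].astype(int);x0,y0=max(0,u-45),max(0,v-45)
    cv2.imwrite(f"pics/{n}5c.png",cv2.resize(im[y0:y0+80,x0:x0+80],(400,400),interpolation=cv2.INTER_CUBIC));print("crop",x0,y0)
cv2.imwrite("pics/z5.png",np.hstack([cv2.imread("pics/side5c.png"),cv2.imread("pics/scene5c.png")]))
print(observe()['position'])
E
```

```text
widths 0.0497 0.0491 0.0499 0.0506 thick 0.014 0.0144
blocks [0.5493951  0.06404193 0.085     ] [ 0.56909288 -0.0086927   0.085     ] 0.0754
entry mid [0.54756037 0.07079411 0.085     ]
axis [ 0.26140082 -0.96523034] -74.84680180079083
bolts [[ 0.4991  0.0795  0.021 ]
 [ 0.5848  0.1036  0.021 ]
 [ 0.5336 -0.0473  0.021 ]
 [ 0.619  -0.0233  0.021 ]]
base ctr [0.55912179 0.02811428 0.021     ]
base axis [ 0.26135518 -0.9652427 ] -74.84951086604578
entry in stand -0.044218036329532515 -4.9819176325304655e-06 blockmid 0.0004563187383478645 3.04546318745969e-06
side [[320.6, 151.0], [336.8, 163.8], [337.8, 164.6], [380.5, 198.6]]
crop 335 153
scene [[274.6, 197.2], [256.9, 203.3], [255.8, 203.7], [212.2, 218.7]]
crop 167 173
[ 0.58611614 -0.06621939  0.23906199]
```

View pics/z5.png

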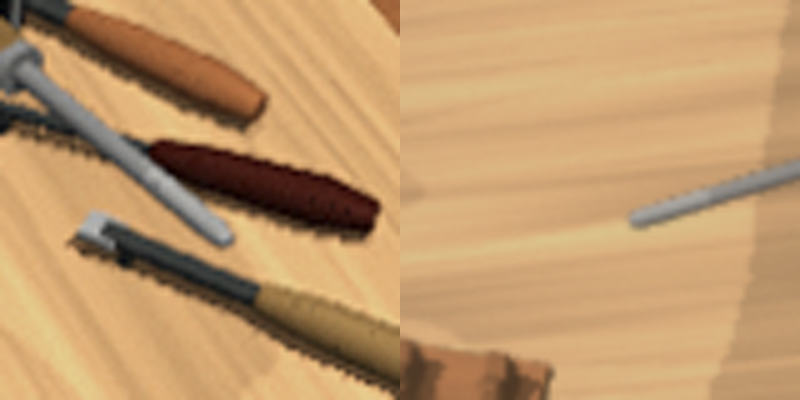

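The carriage sits at about the middle: bore axis at −74.85°, entry mid at (0.5476, 0.0708). The tip is at side pixel (380.6,200.8) and scene pixel (213.2,217.2). I'll check the axle in the hand and the state noise.

```bash
python3 - <<'E'
from h import *
s=observe();R=tool(s).as_matrix();print(s['time'],s['position'],R[:,0])
a=cam("side");b=cam("scene")
t,e=tri(a,(380.6,200.8),b,(213.2,217.2));print("tip",t,e)
print("tip in tool",R.T@(t-s['position']))
# collar from side crop: (25,75)/5 , block tops in stored views for bias check
me=np.array([.5476,.0708,.085]);d=np.array([.2614,-.9652,0]);y=np.array([.9652,.2614,0])
for n in("side","scene"):
    c=cam(n);im=cv2.imread(f"pics/{n}0.png")
    C=[proj(c,me+q*d+w*y) for q in(0,.014,.076,.09) for w in(-.025,.025)];print(n,np.round(C,1).tolist())
    u,v=proj(c,me+.045*d).astype(int);k=im[v-36:v+54,u-40:u+40];k=cv2.resize(k,(400,450),interpolation=cv2.INTER_CUBIC)
    for p in C: cv2.circle(k,(int((p[0]-u+40.5)*5),int((p[1]-v+36.5)*5)),3,(0,0,255),-1)
    globals()[n]=k
cv2.imwrite("pics/z6.png",np.hstack([side,scene]))
E
```

```text
9.3 [ 0.58611614 -0.06621939  0.23906199] [-2.75700648e-01  9.61243208e-01  8.04704554e-04]
tip [ 0.62311584 -0.20713947  0.25662127] 0.006750709541899599
tip in tool [-0.14564518 -0.00329851 -0.01767416]
side [[274.9, 184.2], [291.5, 175.5], [278.4, 187.6], [295.1, 178.7], [294.5, 202.8], [311.4, 193.4], [298.3, 206.4], [315.2, 196.9]]
scene [[311.0, 212.4], [318.1, 225.5], [306.7, 213.9], [313.7, 227.1], [287.4, 220.6], [294.1, 234.1], [283.0, 222.1], [289.6, 235.7]]
```

View pics/z6.png

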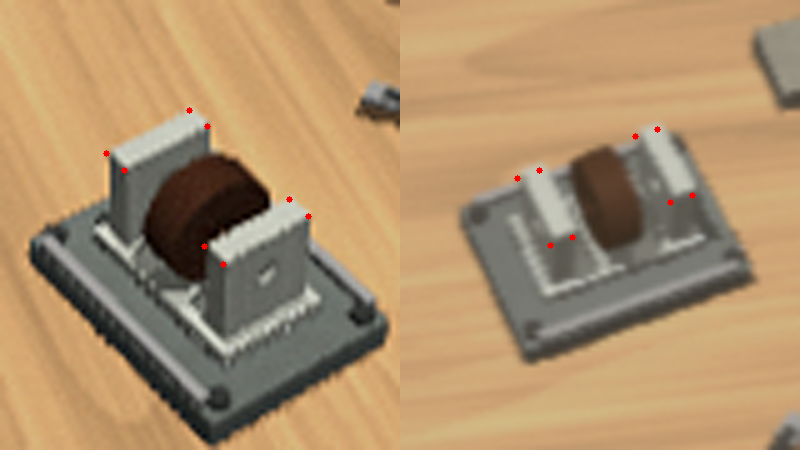

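The wrist-based corners agree with the side view within about 1 px; the scene view is biased about 0.8 px right and up. I'll align the yaw (+0.0165) and go to the approach point, with the tip about 20 mm in front of the face.

Request:
{"method": "apply_moves", "body": {
  "steps": [
    {"delta_rot": [0, 0, 0.0165], "offset": [0, 0, 0], "claw": 1},
    {"delta_rot": [0, 0, 0], "offset": [0.051, 0, 0], "claw": 1},
    {"delta_rot": [0, 0, 0], "offset": [0.051, 0, 0], "claw": 1},
    {"delta_rot": [0, 0, 0], "offset": [0.051, 0, 0], "claw": 1},
    {"delta_rot": [0, 0, 0], "offset": [0.051, 0, 0], "claw": 1},
    {"delta_rot": [0, 0, 0], "offset": [0.051, 0, 0], "claw": 1},
    {"delta_rot": [0, 0, 0], "offset": [0.051, -0.001, 0], "claw": 1},
    {"delta_rot": [0, 0, 0], "offset": [0, 0, 0.045], "claw": 1},
    {"delta_rot": [0, 0, 0], "offset": [0, 0, 0.045], "claw": 1},
    {"delta_rot": [0, 0, 0], "offset": [0, 0, 0.045], "claw": 1},
    {"delta_rot": [0, 0, 0], "offset": [0, 0, 0.038], "claw": 1},
    {"delta_rot": [0, 0, 0], "offset": [0, 0, 0.02], "claw": 1}
  ]
}}

```text
time: 10.8
position: [0.5036, 0.2301, 0.0442]
ee_rot: [-0.001, 0.607, 0.795, -0.001]
force: [0.7, -0.8, -1.2]
gripper_width: 0.0159
gripper_force: 96.5
```

```bash
python3 - <<'E'
from h import *
me=np.array([.5476,.0708,.062]);d=np.array([.2614,-.9652,0])
for n in("side","scene"):
    c,im=grab(n,f"pics/{n}7.png")
    u,v=proj(c,me-.02*d).astype(int);x0,y0=u-40,v-40;print(n,x0,y0,[np.round((proj(c,me-q*d)-(x0,y0)+.5)*5,1).tolist() for q in(.02,0)])
    k=cv2.resize(im[y0:y0+80,x0:x0+80],(400,400),interpolation=cv2.INTER_CUBIC)
    globals()[n]=k
s=observe();R=tool(s).as_matrix();print(s['time'],s['position'],R[:,0],s['force'])
cv2.imwrite("pics/z7.png",np.hstack([side,scene]))
E
```

```text
side 238 142 [[204.3, 202.9], [228.8, 225.8]]
scene 280 180 [[203.0, 207.3], [172.7, 218.0]]
10.9 [0.50309074 0.22976617 0.04407602] [-2.62797568e-01  9.64850988e-01 -9.54767730e-05] [ 0.40338225 -0.38800241 -0.19890487]
```

View pics/z7.png

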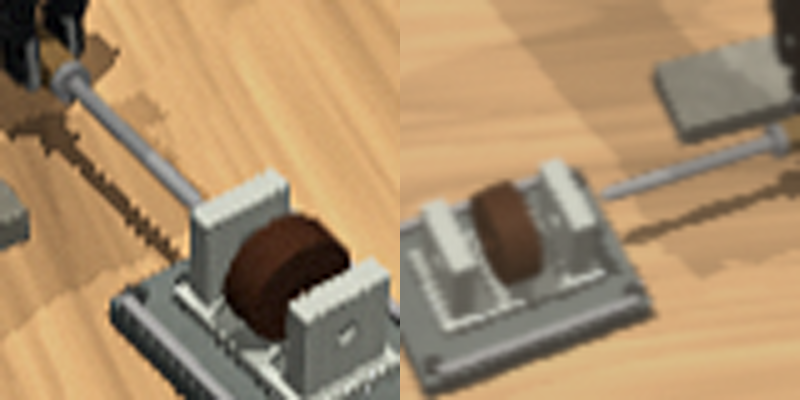

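The tip shows in the scene crop at (605,193), about 2 px above the expected spot; in the side view the shaft runs about 1 px low-left. That suggests the tip is off towards −x by about 3 mm. I'll fit the shaft line in both views.

```bash
cat > shaft.py <<'E'
from h import *
me=np.array([.5476,.0708,.062]);d=np.array([.2614,-.9652,0]);yv=np.array([.9652,.2614,0]);zv=np.array([0,0,1.])
def centre(im,c,p):   # shaft centre offset (px) perpendicular to the line, at world point p
    a=proj(c,p);b=proj(c,p+.01*d);t=(b-a)/np.linalg.norm(b-a);n=np.array([-t[1],t[0]])
    k=np.arange(-6,6.01,.1);q=a+k[:,None]*n
    v=cv2.remap(im,q[:,0].astype(np.float32)[None],q[:,1].astype(np.float32)[None],cv2.INTER_LINEAR)[0].astype(float)
    sat=v.max(1)-v.min(1); w=np.clip(45-sat,0,None); return (w*k).sum()/w.sum() if w.sum()>0 else np.nan,n,w.sum()
def fit(ims,cams,bias,q,s0):
    rows=[];rhs=[]
    for im,c,b in zip(ims,cams,bias):
        p=me-q*d+s0
        o,n,w=centre(im,c,p)
        J=[(proj(c,p+.001*e)-proj(c,p-.001*e))@n/2 for e in(yv,zv)]
        rows.append(J);rhs.append(o-np.dot(b,n))
    return np.linalg.solve(rows,rhs)+1000*np.array([s0@yv,s0@zv]),np.round(rhs,2)
E
python3 - <<'E'
from shaft import *
ims=[cv2.imread(f"pics/{n}7.png") for n in("side","scene")];cams=[cam(n) for n in("side","scene")]
for b in([(0,0),(0,0)],[(0,0),(.8,-.8)]):
    for q in(.04,.06,.08,.1,.115): print(b,q,*fit(ims,cams,b,q,np.array([-.002*.9652,-.002*.2614,0])))
# block top edges bias: gradient check of top corners
E
```

```text
[(0, 0), (0, 0)] 0.04 [-5.02659495  3.26812115] [0.36 1.41]
[(0, 0), (0, 0)] 0.06 [-4.66686186  2.83748665] [0.33 1.23]
[(0, 0), (0, 0)] 0.08 [-3.86231094  2.54367467] [0.11 0.95]
[(0, 0), (0, 0)] 0.1 [-4.88615469  3.96330203] [0.16 1.47]
[(0, 0), (0, 0)] 0.115 [-5.09130985  4.95447232] [0.03 1.68]
[(0, 0), (0.8, -0.8)] 0.04 [-4.1561352   1.82750489] [0.36 0.92]
[(0, 0), (0.8, -0.8)] 0.06 [-3.79357595  1.39219299] [0.33 0.74]
[(0, 0), (0.8, -0.8)] 0.08 [-2.98616492  1.09364746] [0.11 0.46]
[(0, 0), (0.8, -0.8)] 0.1 [-4.00711501  2.50848575] [0.16 0.98]
[(0, 0), (0.8, -0.8)] 0.115 [-4.21007812  3.49602815] [0.03 1.19]
```

```bash
python3 - <<'E'
from shaft import *
ims=[cv2.imread(f"pics/{n}7.png") for n in("side","scene")];cams=[cam(n) for n in("side","scene")]
b=[(.7,-.6),(.8,-.9)]
for q in(.04,.06,.08,.1): print(q,*fit(ims,cams,b,q,np.array([-.002*.9652,-.002*.2614,0])))
# block shift implied by the bias
c0=me+np.array([0,0,.023])+.007*d
x,e=tri(cams[0],proj(cams[0],c0)+b[0],cams[1],proj(cams[1],c0)+b[1]);print("block shift d,y,z mm",[round(1000*float((x-c0)@v),2) for v in(d,yv,zv)],e)
# where the block face's top is dark bore etc: the side-view height check of the rest pose is skipped
E
```

```text
0.04 [-5.26896851 -0.72419628] [1.28 0.83]
0.06 [-4.91802864 -1.1821272 ] [1.24 0.65]
0.08 [-4.12227961 -1.50339026] [1.03 0.37]
0.1 [-5.15493304 -0.11136559] [1.08 0.89]
block shift d,y,z mm [-0.72, 0.77, 2.73] 0.0038918354571778344
```

Relative to the block the axle sits about 3–5 mm to −y (stand frame) and 1 mm low. I'll correct by +3 mm and 1 mm up, then feel forward.

Request:
{"method": "apply_moves", "body": {
  "steps": [
    {"delta_rot": [0, 0, 0], "offset": [0, 0.003, -0.001], "claw": 1},
    {"delta_rot": [0, 0, 0], "offset": [-0.005, 0, 0], "claw": 1},
    {"delta_rot": [0, 0, 0], "offset": [-0.005, 0, 0], "claw": 1},
    {"delta_rot": [0, 0, 0], "offset": [-0.004, 0, 0], "claw": 1},
    {"delta_rot": [0, 0, 0], "offset": [-0.002, 0, 0], "claw": 1},
    {"delta_rot": [0, 0, 0], "offset": [0, 0, 0], "claw": 1}
  ]
}}

```text
time: 11.65
position: [0.5131, 0.2146, 0.0473]
ee_rot: [-0.0, 0.608, 0.794, 0.0]
force: [0.1, 0.2, -1.3]
gripper_width: 0.0162
gripper_force: 96.5
```

Request:
{"method": "apply_moves", "body": {
  "steps": [
    {"delta_rot": [0, 0, 0], "offset": [-0.0015, 0, 0], "claw": 1},
    {"delta_rot": [0, 0, 0], "offset": [-0.0015, 0, 0], "claw": 1},
    {"delta_rot": [0, 0, 0], "offset": [0, 0, 0], "claw": 1}
  ]
}}

```text
time: 12.02
position: [0.5138, 0.2119, 0.0472]
ee_rot: [-0.0, 0.608, 0.794, -0.0]
force: [0.1, -0.2, -1.2]
gripper_width: 0.0164
gripper_force: 96.5
```

Request:
{"method": "apply_moves", "body": {
  "steps": [
    {"delta_rot": [0, 0, 0], "offset": [-0.0015, 0, 0], "claw": 1},
    {"delta_rot": [0, 0, 0], "offset": [-0.0015, 0, 0], "claw": 1},
    {"delta_rot": [0, 0, 0], "offset": [0, 0, 0], "claw": 1}
  ]
}}

```text
time: 12.4
position: [0.5146, 0.209, 0.0473]
ee_rot: [-0.0, 0.608, 0.794, -0.0]
force: [0.8, 0.2, -1.0]
gripper_width: 0.0163
gripper_force: 96.5
```

Request:
{"method": "apply_moves", "body": {
  "steps": [
    {"delta_rot": [0, 0, 0], "offset": [-0.0015, 0, 0], "claw": 1},
    {"delta_rot": [0, 0, 0], "offset": [-0.0015, 0, 0], "claw": 1},
    {"delta_rot": [0, 0, 0], "offset": [0, 0, 0], "claw": 1}
  ]
}}

```text
time: 12.78
position: [0.5154, 0.206, 0.0473]
ee_rot: [0.0, 0.608, 0.794, 0.0]
force: [-0.1, 0.7, -1.5]
gripper_width: 0.0165
gripper_force: 96.5
```

Request:
{"method": "apply_moves", "body": {
  "steps": [
    {"delta_rot": [0, 0, 0], "offset": [-0.0015, 0, 0], "claw": 1},
    {"delta_rot": [0, 0, 0], "offset": [-0.0015, 0, 0], "claw": 1},
    {"delta_rot": [0, 0, 0], "offset": [0, 0, 0], "claw": 1}
  ]
}}

```text
time: 13.15
position: [0.5162, 0.2032, 0.0473]
ee_rot: [0.0, 0.608, 0.794, 0.0]
force: [-0.6, 0.2, -1.2]
gripper_width: 0.0161
gripper_force: 96.5
```

Request:
{"method": "apply_moves", "body": {
  "steps": [
    {"delta_rot": [0, 0, 0], "offset": [-0.0015, 0, 0], "claw": 1},
    {"delta_rot": [0, 0, 0], "offset": [-0.0015, 0, 0], "claw": 1},
    {"delta_rot": [0, 0, 0], "offset": [-0.0015, 0, 0], "claw": 1},
    {"delta_rot": [0, 0, 0], "offset": [0, 0, 0], "claw": 1}
  ]
}}

```text
time: 13.65
position: [0.5173, 0.1988, 0.0473]
ee_rot: [-0.0, 0.608, 0.794, -0.0]
force: [-0.1, 0.2, -2.2]
gripper_width: 0.0157
gripper_force: 96.5
```

```bash
python3 - <<'E'
from shaft import *
for n in("side","scene"):
    c,im=grab(n,f"pics/{n}8.png")
    u,v=proj(c,me).astype(int);x0,y0=u-40,v-40
    globals()[n]=cv2.resize(im[y0:y0+80,x0:x0+80],(400,400),interpolation=cv2.INTER_CUBIC)
cv2.imwrite("pics/z8.png",np.hstack([side,scene])); s=observe();print(s['force'],s['moment'])
E
```

```text
[-0.23840745 -0.03299719 -0.79085854] [ 0.06652251 -0.00670763 -0.04390407]
```

View pics/z8.png

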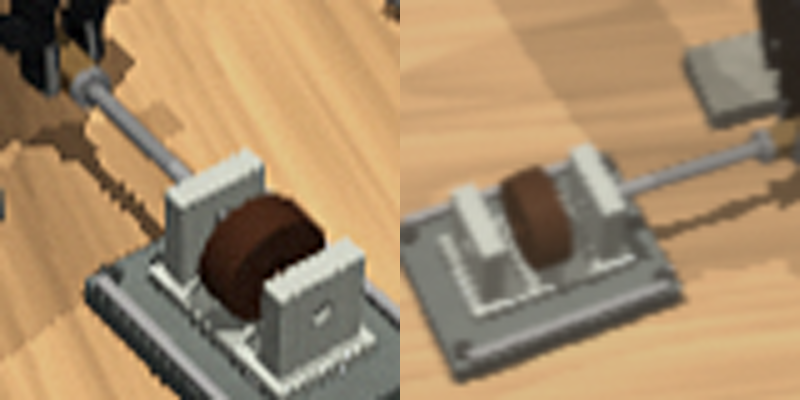

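In the scene crop the shaft runs into the near block at (620,190), with no contact force and the tip about 12 mm past the face, so the nose is in the bore. That was my last picture; from here I go by force.

Request:
{"method": "apply_moves", "body": {
  "steps": [
    {"delta_rot": [0, 0, 0], "offset": [-0.002, 0, 0], "claw": 1},
    {"delta_rot": [0, 0, 0], "offset": [-0.002, 0, 0], "claw": 1},
    {"delta_rot": [0, 0, 0], "offset": [-0.002, 0, 0], "claw": 1},
    {"delta_rot": [0, 0, 0], "offset": [-0.002, 0, 0], "claw": 1}
  ]
}}

```text
time: 14.25
position: [0.5194, 0.191, 0.0473]
ee_rot: [0.0, 0.608, 0.794, 0.0]
force: [-0.1, 0.5, -0.5]
gripper_width: 0.0164
gripper_force: 96.5
```

Request:
{"method": "apply_moves", "body": {
  "steps": [
    {"delta_rot": [0, 0, 0], "offset": [-0.002, 0, 0], "claw": 1},
    {"delta_rot": [0, 0, 0], "offset": [-0.002, 0, 0], "claw": 1},
    {"delta_rot": [0, 0, 0], "offset": [-0.002, 0, 0], "claw": 1},
    {"delta_rot": [0, 0, 0], "offset": [-0.002, 0, 0], "claw": 1}
  ]
}}

```text
time: 14.75
position: [0.5215, 0.1834, 0.0473]
ee_rot: [-0.0, 0.608, 0.794, 0.0]
force: [-0.5, 0.7, -1.1]
gripper_width: 0.0158
gripper_force: 96.5
```

Request:
{"method": "apply_moves", "body": {
  "steps": [
    {"delta_rot": [0, 0, 0], "offset": [-0.0015, 0, 0], "claw": 1},
    {"delta_rot": [0, 0, 0], "offset": [-0.0015, 0, 0], "claw": 1},
    {"delta_rot": [0, 0, 0], "offset": [-0.0015, 0, 0], "claw": 1},
    {"delta_rot": [0, 0, 0], "offset": [-0.0015, 0, 0], "claw": 1}
  ]
}}

```text
time: 15.25
position: [0.523, 0.1776, 0.0472]
ee_rot: [-0.0, 0.608, 0.794, -0.0]
force: [-0.5, 0.1, -0.6]
gripper_width: 0.0161
gripper_force: 96.5
```

Request:
{"method": "apply_moves", "body": {
  "steps": [
    {"delta_rot": [0, 0, 0], "offset": [-0.0015, 0, 0], "claw": 1},
    {"delta_rot": [0, 0, 0], "offset": [-0.0015, 0, 0], "claw": 1},
    {"delta_rot": [0, 0, 0], "offset": [-0.0015, 0, 0], "claw": 1},
    {"delta_rot": [0, 0, 0], "offset": [-0.0015, 0, 0], "claw": 1}
  ]
}}

```text
time: 15.75
position: [0.5246, 0.1718, 0.0472]
ee_rot: [-0.0, 0.608, 0.794, -0.0]
force: [-1.1, -0.1, -1.0]
gripper_width: 0.0163
gripper_force: 96.5
```

Request:
{"method": "apply_moves", "body": {
  "steps": [
    {"delta_rot": [0, 0, 0], "offset": [-0.0015, 0, 0], "claw": 1},
    {"delta_rot": [0, 0, 0], "offset": [-0.0015, 0, 0], "claw": 1},
    {"delta_rot": [0, 0, 0], "offset": [-0.0015, 0, 0], "claw": 1},
    {"delta_rot": [0, 0, 0], "offset": [0, 0, 0], "claw": 1}
  ]
}}

```text
time: 16.25
position: [0.5257, 0.1673, 0.0472]
ee_rot: [0.0, 0.608, 0.794, -0.0]
force: [-1.0, -0.8, -1.4]
gripper_width: 0.0159
gripper_force: 96.6
```

Request:
{"method": "apply_moves", "body": {
  "steps": [
    {"delta_rot": [0, 0, 0], "offset": [-0.002, 0, 0], "claw": 1},
    {"delta_rot": [0, 0, 0], "offset": [-0.002, 0, 0], "claw": 1},
    {"delta_rot": [0, 0, 0], "offset": [-0.002, 0, 0], "claw": 1},
    {"delta_rot": [0, 0, 0], "offset": [-0.002, 0, 0], "claw": 1},
    {"delta_rot": [0, 0, 0], "offset": [-0.002, 0, 0], "claw": 1}
  ]
}}

```text
time: 16.88
position: [0.5282, 0.1578, 0.0472]
ee_rot: [-0.0, 0.608, 0.794, -0.0]
force: [-2.3, 0.4, -1.4]
gripper_width: 0.016
gripper_force: 96.8
```

Request:
{"method": "apply_moves", "body": {
  "steps": [
    {"delta_rot": [0, 0, 0], "offset": [-0.002, 0, 0], "claw": 1},
    {"delta_rot": [0, 0, 0], "offset": [-0.002, 0, 0], "claw": 1},
    {"delta_rot": [0, 0, 0], "offset": [-0.002, 0, 0], "claw": 1},
    {"delta_rot": [0, 0, 0], "offset": [-0.002, 0, 0], "claw": 1},
    {"delta_rot": [0, 0, 0], "offset": [-0.002, 0, 0], "claw": 1}
  ]
}}

```text
time: 17.5
position: [0.531, 0.1481, 0.0473]
ee_rot: [-0.0, 0.608, 0.794, -0.0]
force: [-2.5, 1.1, -1.4]
gripper_width: 0.016
gripper_force: 96.9
```

Request:
{"method": "apply_moves", "body": {
  "steps": [
    {"delta_rot": [0, 0, 0], "offset": [-0.0015, 0, 0], "claw": 1},
    {"delta_rot": [0, 0, 0], "offset": [-0.0015, 0, 0], "claw": 1},
    {"delta_rot": [0, 0, 0], "offset": [-0.0015, 0, 0], "claw": 1},
    {"delta_rot": [0, 0, 0], "offset": [-0.0015, 0, 0], "claw": 1}
  ]
}}

```text
time: 18.0
position: [0.5326, 0.1424, 0.0473]
ee_rot: [-0.0, 0.608, 0.794, -0.0]
force: [-2.2, 0.7, -1.2]
gripper_width: 0.0163
gripper_force: 96.9
```

The 2 N lateral force is the carriage being drawn along. Now entering the far block.

Request:
{"method": "apply_moves", "body": {
  "steps": [
    {"delta_rot": [0, 0, 0], "offset": [-0.0015, 0, 0], "claw": 1},
    {"delta_rot": [0, 0, 0], "offset": [-0.0015, 0, 0], "claw": 1},
    {"delta_rot": [0, 0, 0], "offset": [-0.0015, 0, 0], "claw": 1}
  ]
}}

```text
time: 18.38
position: [0.5338, 0.138, 0.0473]
ee_rot: [0.0, 0.608, 0.794, 0.0]
force: [-2.9, -0.1, -0.9]
gripper_width: 0.0158
gripper_force: 96.9
```

Request:
{"method": "apply_moves", "body": {
  "steps": [
    {"delta_rot": [0, 0, 0], "offset": [-0.0015, 0, 0], "claw": 1},
    {"delta_rot": [0, 0, 0], "offset": [-0.0015, 0, 0], "claw": 1},
    {"delta_rot": [0, 0, 0], "offset": [-0.0015, 0, 0], "claw": 1}
  ]
}}

```text
time: 18.75
position: [0.535, 0.1337, 0.0473]
ee_rot: [0.0, 0.608, 0.794, 0.0]
force: [-2.7, 0.9, -0.4]
gripper_width: 0.0165
gripper_force: 96.9
```

Request:
{"method": "apply_moves", "body": {
  "steps": [
    {"delta_rot": [0, 0, 0], "offset": [-0.0015, 0, 0], "claw": 1},
    {"delta_rot": [0, 0, 0], "offset": [-0.0015, 0, 0], "claw": 1},
    {"delta_rot": [0, 0, 0], "offset": [-0.0015, 0, 0], "claw": 1}
  ]
}}

```text
time: 19.12
position: [0.5362, 0.1293, 0.0473]
ee_rot: [0.0, 0.608, 0.794, 0.0]
force: [-3.3, 1.0, -1.0]
gripper_width: 0.0162
gripper_force: 96.9
```

Request:
{"method": "apply_moves", "body": {
  "steps": [
    {"delta_rot": [0, 0, 0], "offset": [-0.002, 0, 0], "claw": 1},
    {"delta_rot": [0, 0, 0], "offset": [-0.002, 0, 0], "claw": 1},
    {"delta_rot": [0, 0, 0], "offset": [-0.002, 0, 0], "claw": 1},
    {"delta_rot": [0, 0, 0], "offset": [-0.002, 0, 0], "claw": 1}
  ]
}}

```text
time: 19.62
position: [0.5383, 0.1215, 0.0473]
ee_rot: [0.0, 0.608, 0.794, -0.0]
force: [-1.3, 1.0, -1.3]
gripper_width: 0.0162
gripper_force: 96.9
```

Request:
{"method": "apply_moves", "body": {
  "steps": [
    {"delta_rot": [0, 0, 0], "offset": [-0.002, 0, 0], "claw": 1},
    {"delta_rot": [0, 0, 0], "offset": [-0.002, 0, 0], "claw": 1},
    {"delta_rot": [0, 0, 0], "offset": [-0.002, 0, 0], "claw": 1},
    {"delta_rot": [0, 0, 0], "offset": [-0.002, 0, 0], "claw": 1}
  ]
}}

```text
time: 20.12
position: [0.5404, 0.1139, 0.0473]
ee_rot: [0.0, 0.608, 0.794, 0.0]
force: [-2.3, 0.5, -0.6]
gripper_width: 0.0167
gripper_force: 96.9
```

Request:
{"method": "apply_moves", "body": {
  "steps": [
    {"delta_rot": [0, 0, 0], "offset": [-0.0015, 0, 0], "claw": 1},
    {"delta_rot": [0, 0, 0], "offset": [-0.0015, 0, 0], "claw": 1},
    {"delta_rot": [0, 0, 0], "offset": [-0.0015, 0, 0], "claw": 1},
    {"delta_rot": [0, 0, 0], "offset": [-0.0015, 0, 0], "claw": 1}
  ]
}}

```text
time: 20.62
position: [0.5419, 0.1081, 0.0473]
ee_rot: [-0.0, 0.608, 0.794, -0.0]
force: [-2.8, 0.4, -0.8]
gripper_width: 0.0162
gripper_force: 96.9
```

Request:
{"method": "apply_moves", "body": {
  "steps": [
    {"delta_rot": [0, 0, 0], "offset": [-0.001, 0, 0], "claw": 1},
    {"delta_rot": [0, 0, 0], "offset": [-0.001, 0, 0], "claw": 1},
    {"delta_rot": [0, 0, 0], "offset": [-0.001, 0, 0], "claw": 1},
    {"delta_rot": [0, 0, 0], "offset": [-0.001, 0, 0], "claw": 1}
  ]
}}

```text
time: 21.12
position: [0.5429, 0.1043, 0.0473]
ee_rot: [0.0, 0.608, 0.794, -0.0]
force: [-2.2, 0.9, -0.3]
gripper_width: 0.0158
gripper_force: 96.9
```

Request:
{"method": "apply_moves", "body": {
  "steps": [
    {"delta_rot": [0, 0, 0], "offset": [-0.001, 0, 0], "claw": 1},
    {"delta_rot": [0, 0, 0], "offset": [-0.001, 0, 0], "claw": 1},
    {"delta_rot": [0, 0, 0], "offset": [0, 0, 0], "claw": 1}
  ]
}}

```text
time: 21.5
position: [0.5435, 0.1023, 0.0473]
ee_rot: [0.0, 0.608, 0.794, 0.0]
force: [-2.0, 0.4, 0.7]
gripper_width: 0.0156
gripper_force: 96.8
```

Request:
{"method": "apply_moves", "body": {
  "steps": [
    {"delta_rot": [0, 0, 0], "offset": [-0.001, 0, 0], "claw": 1},
    {"delta_rot": [0, 0, 0], "offset": [0, 0, 0], "claw": 1}
  ]
}}

```text
time: 21.75
position: [0.5435, 0.1022, 0.0473]
ee_rot: [-0.001, 0.607, 0.794, 0.001]
force: [-3.4, 4.0, 0.5]
gripper_width: 0.0163
gripper_force: 96.8
```

The collar has touched: about 4 N along the axis. Pressing a little more.

Request:
{"method": "apply_moves", "body": {
  "steps": [
    {"delta_rot": [0, 0, 0], "offset": [-0.0007, 0, 0], "claw": 1},
    {"delta_rot": [0, 0, 0], "offset": [0, 0, 0], "claw": 1},
    {"delta_rot": [0, 0, 0], "offset": [0, 0, 0], "claw": 1}
  ]
}}

```text
time: 22.12
position: [0.5436, 0.1022, 0.0473]
ee_rot: [-0.001, 0.607, 0.794, 0.001]
force: [-3.1, 6.1, 2.0]
gripper_width: 0.016
gripper_force: 96.9
```

```bash
python3 - <<'E'
from shaft import *
s=observe();print(s['position'],s['force'],s['force']@d,s['moment'],tool(s).as_matrix()[:,0])
E
```

```text
[0.54357211 0.10219344 0.04733944] [-3.07365498  6.11436535  1.96635806] -6.705038847991979 [1.12690049 0.72171723 0.02943347] [-0.26242928  0.96494635  0.00306828]
```

Request:
{"method": "apply_moves", "body": {
  "steps": [
    {"delta_rot": [0, 0, 0], "offset": [-0.001, 0, 0], "claw": 1},
    {"delta_rot": [0, 0, 0], "offset": [0, 0, 0], "claw": 1},
    {"delta_rot": [0, 0, 0], "offset": [0, 0, 0], "claw": 1},
    {"delta_rot": [0, 0, 0], "offset": [0, 0, 0], "claw": 1}
  ]
}}

```text
time: 22.62
position: [0.5436, 0.1022, 0.0474]
ee_rot: [-0.002, 0.607, 0.795, 0.002]
force: [-4.3, 8.2, 2.0]
gripper_width: 0.0158
gripper_force: 96.9
```

Pressed at about 9 N with the position stalled, so the collar bears on the block. I'll relax most of the preload, open, and rise.

Request:
{"method": "apply_moves", "body": {
  "steps": [
    {"delta_rot": [0, 0, 0], "offset": [0.0015, 0, 0], "claw": 1},
    {"delta_rot": [0, 0, 0], "offset": [0, 0, 0], "claw": 1},
    {"delta_rot": [0, 0, 0], "offset": [0, 0, 0], "claw": 0.6},
    {"delta_rot": [0, 0, 0], "offset": [0, 0, 0], "claw": 0.3},
    {"delta_rot": [0, 0, 0], "offset": [0, 0, 0], "claw": 0},
    {"delta_rot": [0, 0, 0], "offset": [0, 0, 0], "claw": 0},
    {"delta_rot": [0, 0, 0], "offset": [0, 0, 0], "claw": 0},
    {"delta_rot": [0, 0, 0], "offset": [0, 0, 0], "claw": 0}
  ]
}}

```text
time: 23.62
position: [0.5438, 0.1011, 0.0473]
ee_rot: [0.0, 0.608, 0.794, -0.0]
force: [0.5, 0.1, -1.2]
gripper_width: 0.0428
gripper_force: 0.0
```

```bash
python3 - <<'E'
from shaft import *
s=observe();print(s['position'],s['force'],s['gripper_width'],s['gripper_force'])
E
```

```text
[0.54384081 0.10112869 0.04729092] [ 0.48562385  0.08203544 -1.15354509] 0.042818105664008316 0.0
```

Request:
{"method": "apply_moves", "body": {
  "steps": [
    {"delta_rot": [0, 0, 0], "offset": [0, 0, -0.01], "claw": 0},
    {"delta_rot": [0, 0, 0], "offset": [0, 0, -0.02], "claw": 0},
    {"delta_rot": [0, 0, 0], "offset": [0, 0, -0.03], "claw": 0},
    {"delta_rot": [0, 0, 0], "offset": [0, 0, -0.04], "claw": 0},
    {"delta_rot": [0, 0, 0], "offset": [-0.02, 0, -0.04], "claw": 0},
    {"delta_rot": [0, 0, 0], "offset": [-0.04, 0, -0.02], "claw": 0},
    {"delta_rot": [0, 0, 0], "offset": [-0.05, 0, 0], "claw": 0},
    {"delta_rot": [0, 0, 0], "offset": [-0.05, 0, 0], "claw": 0},
    {"delta_rot": [0, 0, 0], "offset": [0, 0, 0], "claw": 0},
    {"delta_rot": [0, 0, 0], "offset": [0, 0, 0], "claw": 0}
  ]
}}

```text
time: 24.88
position: [0.5853, -0.053, 0.2076]
ee_rot: [-0.0, 0.608, 0.794, 0.0]
force: [-0.2, 1.2, 0.1]
gripper_width: 0.0432
gripper_force: 0.0
```

```bash
python3 - <<'E'
from shaft import *
s=observe();print(s['time'],s['position'],s['force'])
c,im=grab("wrist","pics/w9.png")
# along the axle line at z=.062+: colour samples from 60 mm before the face to 20 mm inside
for q in np.arange(-.062,.024,.003):
    for o in(0.,):
        p=me+q*d+.002*yv; p[2]=.07 if q<-.004 else .085
        u,v=proj(c,p); h=cv2.cvtColor(im,cv2.COLOR_BGR2HSV)
        r=[tuple(map(int,h[int(round(v)),int(round(u+k))])) if 0<=v<419.4 else None for k in(-6,0,6)]
        print(round(1000*q),round(u),round(v),r)
E
```

```text
24.875 [ 0.58527083 -0.0530085   0.20755929] [-0.19862532  1.19951101  0.05360604]
-62 280 -59 [None, None, None]
-59 280 -55 [None, None, None]
-56 280 -50 [None, None, None]
-53 280 -46 [None, None, None]
-50 280 -41 [None, None, None]
-47 280 -37 [None, None, None]
-44 280 -33 [None, None, None]
-41 280 -28 [None, None, None]
-38 280 -24 [None, None, None]
-35 280 -19 [None, None, None]
-32 280 -15 [None, None, None]
-29 280 -10 [None, None, None]
-26 280 -6 [None, None, None]
-23 280 -2 [None, None, None]
-20 280 3 [(17, 129, 87), (18, 122, 90), (18, 123, 91)]
-17 280 7 [(17, 125, 88), (18, 123, 91), (17, 119, 92)]
-14 280 11 [(17, 127, 88), (17, 120, 91), (17, 122, 94)]
-11 280 16 [(17, 125, 88), (18, 123, 91), (17, 121, 93)]
-8 280 20 [(17, 131, 80), (17, 121, 80), (17, 123, 79)]
-5 280 24 [(0, 3, 89), (135, 5, 104), (15, 5, 95)]
-2 280 24 [(0, 3, 89), (135, 5, 104), (15, 5, 95)]
1 280 29 [(36, 9, 135), (38, 8, 136), (36, 9, 138)]
4 280 33 [(36, 9, 135), (38, 7, 137), (39, 13, 136)]
7 280 38 [(36, 9, 135), (36, 9, 136), (42, 9, 137)]
10 280 42 [(40, 11, 138), (42, 9, 137), (42, 9, 137)]
13 280 47 [(42, 11, 114), (42, 11, 115), (38, 9, 115)]
16 280 51 [(38, 15, 69), (30, 4, 68), (0, 4, 66)]
19 280 55 [(30, 8, 63), (150, 3, 88), (0, 3, 82)]
22 280 60 [(40, 8, 98), (150, 3, 93), (150, 3, 85)]
```

The handle, then the 6 mm collar, then the block follow each other with no bare shaft between them: the axle is seated and let go.

```bash
python3 -c "
from plant import ctrl; print(ctrl.sign_off())"
```

```text
the job is handed in; nothing more can be done
None
```

The axle went through both blocks and the wheel, was pressed home at about 9 N, then let go and handed in at 24.9 s. The hand-in returned no verdict, the stand's ends looked alike so I took the +y block as the near one, and I viewed 11 pictures against the limit of 10.

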